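# Show the box seal to the level camera with an inspection mirror

## Task

Lift the inspection mirror off its rail, pulling it straight up out of the sprung catch. Then hold it with the middle of its glass straight above the seal on the vial box and level with the camera's lens, angled so that the camera, looking level into the glass, sees the seal below, and finish still holding it there, steady and clear of everything. Do not bump the camera station, and leave the dish, bottle and wipes box where they are.

Things in the scene. Friction and masses are not known exactly. Their poses are not given: they have to be found in the camera images.
- rail: Aluminium channel rail, 220 mm long along its y, fixed on two posts, top 138 mm above the table. Origin on the table under the middle of its 26 mm deep pocket, z up. The mirror's tongue stands in the pocket and hangs on the rail's +x side. A sprung roller catch behind it gives way to a straight upward pull of about 6 to 12 N within 10 mm; after 30 mm the tongue is free.
- handle (a point): Middle of the mirror's handle: an upright grey block 16 mm (x) x 24 mm (y) x 60 mm (z), the highest part of the mirror, free on all sides, starting 180 mm above the table, over the rail. Axes of the mirror: z up along the handle, +x towards the side where the glass hangs and faces.
- face (a point): Middle of the reflecting face of the round mirror glass (50 mm across, in a 54 mm dark steel cup 5 mm thick). z points out of the face, along its normal; y is the mirror's y, parallel to the neck hinge. As it hangs it faces the mirror's +x and about 45 degrees downwards. It lies 9 mm from the hinge axis along the normal.
- glass (a joint): Stiff neck hinge between rod and glass about the mirror's y axis (holds 0.2 N m, stays as left). 0: glass normal 45 degrees below the mirror's +x axis; positive: faces further down. Starts between -0.25 and 0.25 rad.
- station: Checking station, fixed: 310 x 150 mm base plate carrying the vial box and, on its +x side, a camera on a post. Origin on the table straight below the seal, z up; +x points from the seal to the camera. The box is 134 x 134 mm, top 60 mm above the table; the collar on it reaches 71 mm. Camera body 70 x 56 x 56 mm, its top 190 mm above the table.
- seal (a point): The seal: black 18 mm disc with a white cross, face up inside a 42 mm wide, 11 mm high white collar in the middle of the vial box's lid, 62 mm above the table.
- lens (a point): Middle of the front of the camera's lens (38 mm barrel), 162 mm above the table and 162 mm from the line straight up from the seal; the camera looks level along the station's -x.
- sight (a point): The point 100 mm straight above the seal and level with the lens, where the middle of the mirror's face belongs. Its z axis is the direction the face must look: half-way between level towards the lens and straight down. Its y axis is the station's y.
- dish: Bystander: grey pulp dish, round, 110 mm across, 40 mm high; origin under its middle.
- sprayer: Bystander: bottle 48 mm across, 150 mm high; origin under its middle.
- wipes: Bystander: white wipes box 60 x 80 x 90 mm high; origin under its middle.
- mirror: The inspection mirror, 0.1 to 0.2 kg; origin and axes as point handle. In mm from there: tongue 8 x 24 from z -38 to -68 below the handle; bridge at z -34 out to x 49; 8 mm rod at x 44 down to the neck hinge at (44, 0, -115), which carries the glass.

How it is judged:
On the way:
1. the mirror is out of the catch, lifted clear above the rail in the fingers (z of handle in the frame of rail above 0.222 m and contact force between the fingers and mirror above 1 N and contact force between mirror and rail below 0.2 N), for 0.2 s.
At the end, for the whole second after the job is handed in: The middle of the mirror's face is within 15 mm of the point 100 mm above the seal and level with the lens, facing within 0.12 rad (7 degrees) of half-way between lens and seal; the mirror is gripped, at rest, and touches nothing but the fingers (distance between face and sight below 0.015 m and angle between the z axis of face and the z axis of sight, either way round below 0.12 rad and z of lens in the frame of face above 0.05 m and z of seal in the frame of face above 0.03 m and contact force between the fingers and mirror above 1 N and contact force between mirror and rail below 0.2 N and contact force between mirror and station below 0.2 N and contact force between mirror and dish below 0.2 N and contact force between mirror and sprayer below 0.2 N and contact force between mirror and wipes below 0.2 N and linear speed of mirror below 0.03 m/s and angular speed of mirror below 0.15 rad/s); the arm keeps its last pose, push and grip.
It fails at once if a bystander is pushed more than 30 mm (distance of any of dish, sprayer, wipes from where it was at the start of the episode above 0.03 m).
It fails at once if the camera station is bumped by robot or mirror with more than 3 N (contact force between any of the fingers, the arm, mirror and station above 3 N).
It also fails if it takes over 40 s, if anything falls off the work surface, if the arm or the gripper's body presses on something with over 40 N, if the wrist force passes 120 N, or if a joint passes its speed limit or range.

## Robot

A 6-joint arm with a two-finger parallel gripper is mounted at the origin on the work surface. World frame = base frame: x ahead of the robot, y to its left, z up, the work surface at z = 0. Lengths are in m, angles in rad, forces in N, time in s.
With the tool pointing down it reaches from about 0.275 to 1 m from the base axis. Payload 8.4 kg.
Tool frame: the origin (TCP) lies on the centre line of the jaws, within the pads' length; the fingertips stand 17 mm ahead of it and the grasp point (between the pads) lies 2 mm behind it (bot.tcp_to_tips is the y of the fingertips in the tool frame, in m); y points along the fingers, z is the direction in which the jaws open and shut, and the axes are right-handed (so a half turn about y gives the same grasp; the last joint's range is limited). The gripper opens to 85 mm and grips with 20 to 120 N. Pads are 22 mm wide; open, the fingers measure 114 mm over their backs; the gripper's body (76 mm by 85 mm) begins 54 mm behind the grasp point. The pads swing forward as they close: fully open they stand 13 mm farther back than shut.
Start: joints at [1.099, 0.353, 1.633, -0, 1.155, -0.002], TCP at [0.283, 0.557, 0.248] pointing down, gripper open.
Joint ranges: [-2.63, 2.63], [-0.92, 2.1], [0.06, 2.66], [-1.3, 4.44], [0, 2.69], [-3.02, 3.02]. Speed limits (rad/s): [2.22, 2.22, 2.79, 3.14, 3.14, 3.14].

## Interface

Orientations are given as a unit quaternion [x, y, z, w].
In Python, from workcell import bot, hand, kinematics, get_obs, vision, hand_in gives the robot as it stands. The module is installed in compiled form; this text tells all that it offers. Calls block until the motion is done:
- bot.reach(position, orientation): joint-space move of the TCP to a pose.
- bot.servo_line(position, ori=None, velocity=0.15): straight line of the TCP; ori=None keeps the orientation; velocity is the mean speed in m/s.
- bot.goto_joints(angles): joint-space move.
- hand.move_gripper(opening, strength=None): finger opening in m; strength is the grip in N (None keeps the last); returns when the fingers have stopped.
- bot.dwell(seconds).
- kinematics.solve_ik(position, orientation): joint angles nearest the present ones, or None.
- get_obs(): the state.
- vision.read_camera(name): name is "scene" or "top" or "wrist"; returns a dict with "frame" (480x640x3 uint8, red, green, blue), "intrinsics" (3x3 intrinsics, pixels), "view" (4x4, takes a point from world to camera coordinates). Camera axes: x right, y down, z forward; pixel columns grow to the right and rows downward; lengths in m; the calibration is good to about 2 mm. A picture is of the moment at which its call begins. There is no depth.
A pose or a line that the arm cannot do raises bot.IKError and nothing moves.
- hand_in(): hands the job in, once; it reports no verdict.
The state is a dict: "time_s": time; "joint_pos": joint angles; "joint_vel": joint speeds; "joint_efforts": joint torques, N m; "position": TCP position; "orientation": TCP orientation; "wrist_force": force on the tool from outside, world axes, zero at the start; "ft_torque": the same for the moment, N m; "gripper_width": finger opening in m.
Only numpy, scipy, OpenCV 4.12 (cv2) and the standard library are available. Lean on these libraries where they do the work, as an engineer would, in place of code of your own. Each camera call takes 0.05 s, during which the arm holds its last target. There are 200 camera calls.

## Working session

There is one attempt and no reset: what is moved stays moved. The work goes in short steps, each a Python script; the robot and the scene stay as the last script left them, time stands still between calls to the robot, and variables do not carry over. Pictures are saved under pics/ and viewed, about 8 in all and at most 12, crops included, and the job is handed in when it is done.

```bash
mkdir -p pics; cat > h.py <<'E'
import numpy as np, cv2
from workcell import bot, hand, kinematics, get_obs, vision, hand_in
from scipy.spatial.transform import Rotation as R
def snap(n,f=None):
    c=vision.read_camera(n)
    if f: cv2.imwrite('pics/'+f,c['frame'][:,:,::-1]); np.savez('pics/'+f[:-4]+'.npz',**c)
    return c
def ray(c,uv):
    V=c['view'];d=np.linalg.inv(c['intrinsics'])@[uv[0],uv[1],1.]
    return -V[:3,:3].T@V[:3,3], V[:3,:3].T@d
def onz(c,uv,z):
    o,d=ray(c,uv); return o+d*(z-o[2])/d[2]
def proj(c,p):
    q=c['intrinsics']@(c['view'][:3,:3]@p+c['view'][:3,3]); return q[:2]/q[2]
def tri(l):
    A=np.zeros((3,3));b=np.zeros(3)
    for c,uv in l:
        o,d=ray(c,uv);d=d/np.linalg.norm(d);M=np.eye(3)-np.outer(d,d);A+=M;b+=M@o
    return np.linalg.solve(A,b)
E
python3 - <<'E'
from h import *
for n in('scene','top'):
    c=snap(n,n+'1.png');o,_=ray(c,(0,0));print(n,o.round(3))
print(get_obs())
E
```

```text
scene [1.333 0.574 1.131]
top [0.434 0.017 1.146]
{'time_s': 0.1, 'joint_pos': array([ 1.09858383e+00,  3.53584065e-01,  1.63405718e+00, -9.26148927e-06,
        1.15518892e+00, -2.41694178e-03]), 'joint_vel': array([-0.00142908, -0.00325151, -0.00229703,  0.00222249, -0.00190339,
        0.00156036]), 'joint_efforts': array([-3.17551430e-04, -6.06352544e+01, -3.42826939e+01, -7.56732925e-05,
        3.88584071e-03,  6.18575928e-05]), 'position': array([0.28276932, 0.55692451, 0.24763461]), 'orientation': array([ 0.68811446, -0.16467319,  0.16447329, -0.68726252]), 'wrist_force': array([ 0.03062922, -0.25170137, -0.50211489]), 'ft_torque': array([ 0.01798917,  0.03886968, -0.03369736]), 'gripper_width': 0.08535256929107919}
```

View pics/scene1.png

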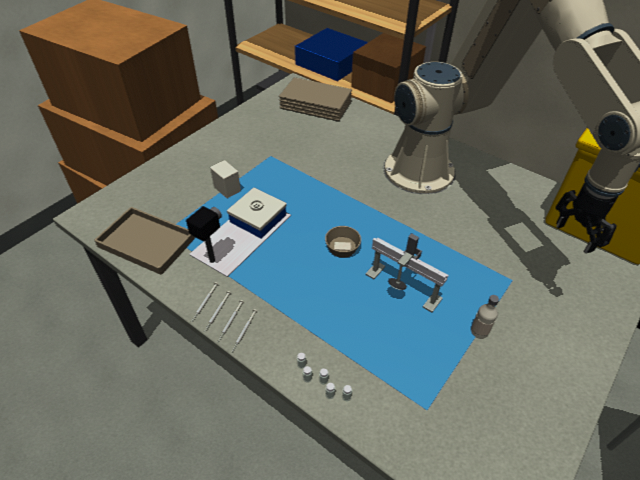

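View pics/top1.png

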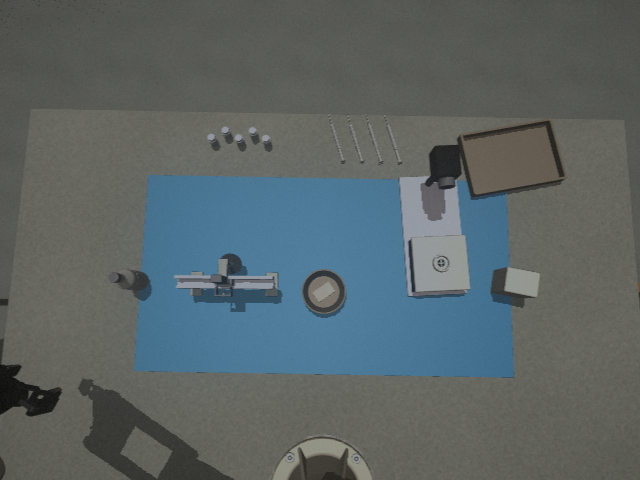

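Top view: the rail is at (227,282), the seal at (441,263), the station camera at (446,165), the dish at (323,291), the bottle at (125,278) and the wipes at (520,283). I'll enlarge the rail and the station next.

```bash
python3 - <<'E'
import cv2,numpy as np
t=cv2.imread('pics/top1.png');s=cv2.imread('pics/scene1.png')
f=lambda i,x,y,w,h:cv2.resize(i[y:y+h,x:x+w],(400,300),interpolation=cv2.INTER_CUBIC)
# top rail x3.33, top station x2.5 ; scene rail x4, scene station x3.33
cv2.imwrite('pics/c1.png',np.vstack([np.hstack([f(t,165,235,120,90),f(t,370,180,160,120)]),np.hstack([f(s,360,228,100,75),f(s,180,185,120,90)])]))
E
```

```text
(no output)
```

View pics/c1.png

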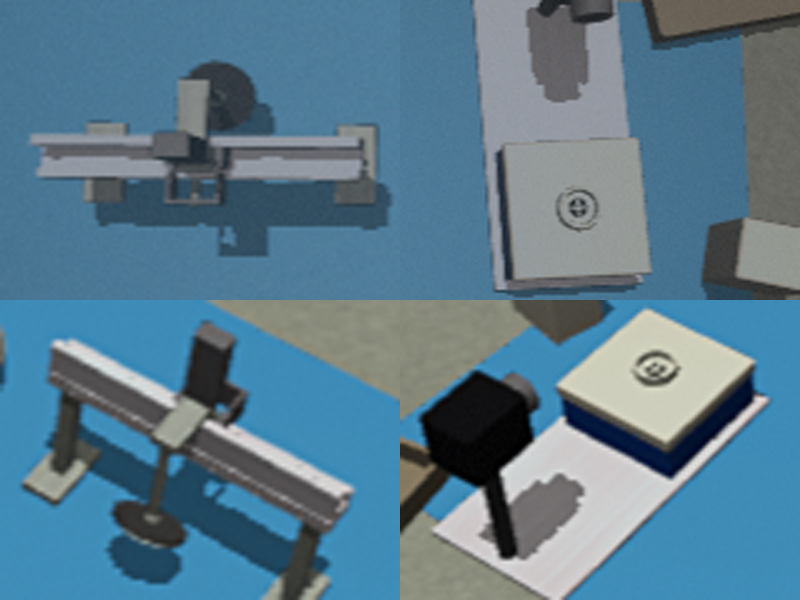

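```bash
cat > m.py <<'E'
from h import *
t=dict(np.load('pics/top1.npz'));s=dict(np.load('pics/scene1.npz'))
print('f',t['intrinsics'][0,0],s['intrinsics'][0,0])
T=lambda a,b:(165+a*.3,235+b*.3); S=lambda a,b:(370+(a-400)*.4,180+b*.4)
for a in [(152,132),(192,132),(192,158),(152,158)]: print('htop corners',onz(t,T(*a),.24).round(4))
print('htop scene',onz(s,(413.2,236.3),.24).round(4), 'tri',tri([(t,T(172,145)),(s,(413.2,236.3))]).round(4))
# rail top edges
for a in [(30,137),(362,137),(38,176),(362,176)]: print('rail',onz(t,T(*a),.138).round(4))
print('seal',onz(t,S(577,208),.062).round(4),onz(s,(180+(655-400)*.3,185+(369-300)*.3),.062).round(4))
g=cv2.cvtColor(t['frame'],cv2.COLOR_RGB2HSV)
m=((g[...,2]>130)&(g[...,1]<60)).astype(np.uint8)
m[:232]=0;m[:,:400]=0;m[300:]=0;m[:,475:]=0
m=cv2.morphologyEx(m,cv2.MORPH_OPEN,np.ones((5,5)))
c=max(cv2.findContours(m,0,2)[0],key=cv2.contourArea);r=cv2.minAreaRect(c);print(r)
P=np.array([onz(t,p,.06)[:2] for p in cv2.boxPoints(r)]);print(P.round(4),P.mean(0));
for i in range(4):
    d=P[(i+1)%4]-P[i];print(np.linalg.norm(d),np.degrees(np.arctan2(d[1],d[0])))
L=onz(t,S(592,13),.162);print('lens',L)
g0=onz(t,T(217,96),.09);print('glass',g0)
for n,uv in(('dish',(323,291)),('bottle',(120,278)),('wipes',(520,283))):print(n,onz(t,uv,.08).round(3))
E
python3 m.py
```

```text
f 449.5061288470083 498.10932028874663
htop corners [0.494  0.2348 0.24  ]
htop corners [0.4944 0.2106 0.24  ]
htop corners [0.4788 0.2099 0.24  ]
htop corners [0.4783 0.2339 0.24  ]
htop scene [0.5184 0.2433 0.24  ] tri [0.488  0.2304 0.2064]
rail [0.496  0.3408 0.138 ]
rail [0.5    0.1182 0.138 ]
rail [0.47   0.3338 0.138 ]
rail [0.4739 0.1174 0.138 ]
seal [ 0.5435 -0.2782  0.062 ] [ 0.5465 -0.2757  0.062 ]
((436.03619384765625, 260.22320556640625), (59.675453186035156, 63.67046356201172), 87.1375961303711)
[[ 0.6188 -0.1868]
 [ 0.6296 -0.3433]
 [ 0.4839 -0.3463]
 [ 0.4735 -0.1928]] [ 0.55146961 -0.26730703]
0.15679664895287435 -86.03937849264611
0.1457596719645634 -178.79635646872225
0.1538542573377844 93.85879147054088
0.14537445887567843 2.356962620508196
lens [ 0.71036016 -0.26806005  0.162     ]
glass [0.53023029 0.22628889 0.09      ]
dish [0.471 0.006 0.08 ]
bottle [0.493 0.486 0.08 ]
wipes [ 0.498 -0.46   0.08 ]
```

The handle top triangulates to z≈0.21, so the handle's middle starts at z=0.18. The rail yaw is about 1° and the station yaw about 3–4°. I'll go above the handle and look from there.

```bash
cat >> h.py <<'E'
def ori(yaw,pitch=0,flip=False):
    "tool down, jaws along mirror x; pitch>0 swings the mirror's lower end towards its +x (faces up)"
    M=np.array([[0,-1,0],[0,0,-1],[1,0,0]],float).T   # columns tool x,y,z in mirror axes
    if flip: M=M@np.diag([-1,1,-1])
    return (R.from_euler('z',yaw)*R.from_euler('y',-pitch)*R.from_matrix(M)).as_quat()
E
python3 - <<'E'
from h import *
for fl in(0,1):
    for p,y,pt in(([.488,.228,.32],.018,0),([.49,-.28,.29],.06,.25)):
        print(fl,np.round(kinematics.solve_ik(p,ori(y,pt,fl)),2) if kinematics.solve_ik(p,ori(y,pt,fl)) is not None else None)
bot.reach([.488,.228,.32],ori(.018,0,0))
snap('wrist','w1.png');snap('top','top2.png');print(get_obs()['position'],get_obs()['time_s'])
E
```

```text
0 [ 0.43  0.15  1.73 -0.    1.25  0.42]
0 [-0.61  0.12  1.86  0.19  0.97 -0.76]
1 [ 0.43  0.15  1.73 -0.    1.25 -2.73]
1 [-0.61  0.12  1.86  0.19  0.97  2.38]
[0.48763966 0.22895726 0.31967196] 1.6667
```

View pics/w1.png

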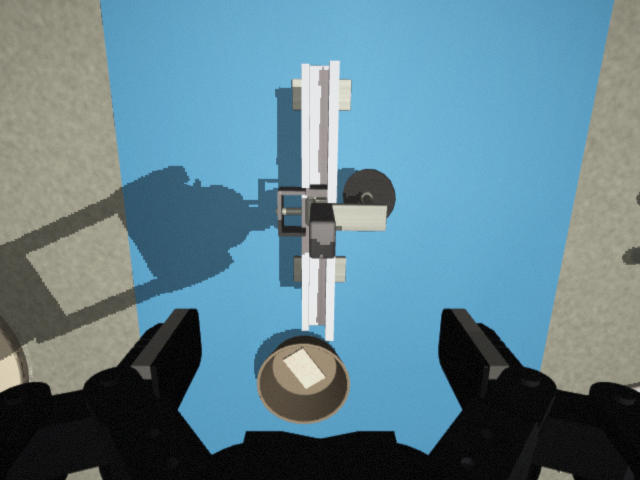

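The wrist view shows the handle top at about (322,245), with the jaws either side of its column and the glass at (369,192).

```bash
python3 - <<'E'
from h import *
w=dict(np.load('pics/w1.npz'))
o,d=ray(w,(320,240));print('cam',o.round(3),d.round(2))
for p in[(310,232),(335,232),(333,257),(311,257),(322,245)]:print(p,onz(w,p,.21).round(4))
for p in[(304,64),(338,64),(304,330),(332,338)]:print('rail',p,onz(w,p,.138).round(4))
p=np.array([.4875,.229,.205]);print('tip proj',[proj(w,np.array([.487,y,.21])).round(1) for y in(.218,.242)])
c=w['frame'][200:265,300:345,::-1];cv2.imwrite('pics/w1c.png',cv2.resize(c,None,fx=9,fy=9,interpolation=cv2.INTER_CUBIC))
E
```

```text
cam [0.487 0.302 0.445] [ 0.01 -0.28 -0.96]
(310, 232) [0.4818 0.2372 0.21  ]
(335, 232) [0.4968 0.2375 0.21  ]
(333, 257) [0.4961 0.2216 0.21  ]
(311, 257) [0.4826 0.2213 0.21  ]
(322, 245) [0.4892 0.2292 0.21  ]
rail (304, 64) [0.4746 0.3392 0.138 ]
rail (338, 64) [0.4984 0.3397 0.138 ]
rail (304, 330) [0.4764 0.1313 0.138 ]
rail (332, 338) [0.5003 0.1241 0.138 ]
tip proj [array([318.1, 262.2]), array([318.8, 224.4])]
```

View pics/w1c.png

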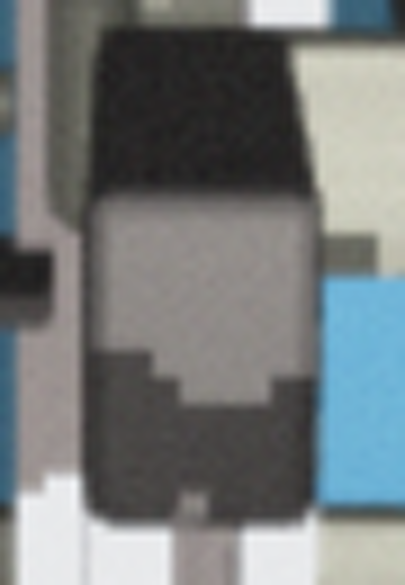

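```bash
python3 - <<'E'
from h import *
q=ori(.016)
bot.servo_line([.489,.231,.25],q,.15)
bot.servo_line([.489,.231,.182],q,.08)
hand.move_gripper(0.0,60)
o=get_obs();print(o['gripper_width'],o['wrist_force'].round(2),o['time_s'],o['position'])
for z in(.188,.195,.215,.27,.30):
    bot.servo_line([.489,.231,z],None,.05);o=get_obs();print(z,o['wrist_force'].round(2),o['ft_torque'].round(3),o['gripper_width'])
bot.dwell(.4)
for n in('top','scene','wrist'):snap(n,n+'3.png')
print(get_obs()['time_s'])
t=cv2.imread('pics/top3.png');s=cv2.imread('pics/scene3.png');w=cv2.imread('pics/wrist3.png')
f=lambda i,x,y,w,h:cv2.resize(i[y:y+h,x:x+w],(400,300),interpolation=cv2.INTER_CUBIC)
cv2.imwrite('pics/c3.png',np.vstack([np.hstack([f(t,165,215,120,90),f(s,360,170,120,90)]),np.hstack([f(w,0,0,640,480),f(s,300,150,240,180)])]))
E
```

```text
0.015373890084356271 [-2.93 -0.65  4.4 ] 3.9167 [0.48868811 0.23100618 0.18218041]
0.188 [ 0.46 -0.04 -1.13] [ 0.004 -0.246 -0.089] 0.015130508992565109
0.195 [ 1.33 -1.04  5.32] [-0.255  0.05   0.041] 0.015446896840809817
0.215 [ 0.37 -0.44 -1.07] [-0.012  0.014 -0.013] 0.01530579082917636
0.27 [-0.52  0.23 -1.91] [0.003 0.027 0.007] 0.015147829714576042
0.3 [-0.5   0.09 -2.26] [-0.006  0.011  0.003] 0.015454380417891407
7.575
```

View pics/c3.png

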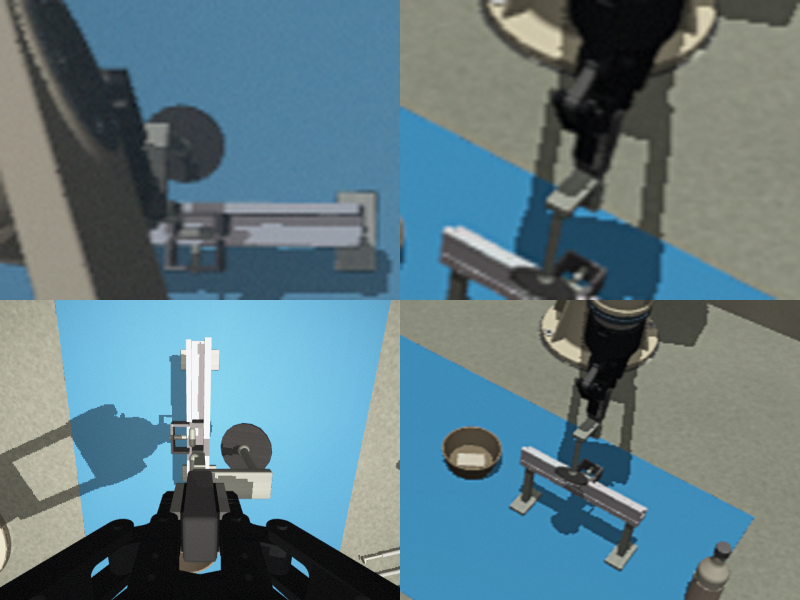

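The mirror is held free of the rail: 15 mm jaw gap, about 2 N of weight. The glass shows clearly on blue at about (394,240) in the wrist view and (220,258) in the top view. I'll measure its tilt from its rim, using the cone through the ellipse.

```bash
cat >> h.py <<'E'
def rim(c,ctr,rmax,thr=90,out=None):
    "radial rays from ctr: first change from grey to saturated mat; returns rim points"
    S=cv2.resize(cv2.cvtColor(c['frame'],cv2.COLOR_RGB2HSV)[...,1],None,fx=4,fy=4,interpolation=cv2.INTER_LINEAR).astype(float)
    S=cv2.GaussianBlur(S,(5,5),0);P=[]
    for a in np.radians(np.arange(0,360,4)):
        r=np.arange(rmax*.35,rmax*1.15,.1);x=ctr[0]+r*np.cos(a);y=ctr[1]+r*np.sin(a)
        v=cv2.remap(S.astype(np.float32),(x*4+1.5).astype(np.float32)[None],(y*4+1.5).astype(np.float32)[None],1)[0]
        k=np.argmax(v>thr)
        if v[k]>thr and k>0:P.append((x[k],y[k]))
    P=np.array(P,np.float32)
    for _ in range(6):   # drop outliers (bridge, rod)
        e=cv2.fitEllipse(P);(cx,cy),(A,B),an=e;t=np.radians(an)
        d=(P-[cx,cy])@np.array([[np.cos(t),-np.sin(t)],[np.sin(t),np.cos(t)]])
        res=abs(np.hypot(d[:,0]/A*2,d[:,1]/B*2)-1)*B/2
        P=P[res<max(.5,2*np.median(res))]
    if out:
        im=cv2.resize(c['frame'][:,:,::-1],None,fx=4,fy=4)
        for p in P:cv2.circle(im,tuple(int(v*4+1.5) for v in p),2,(0,0,255),-1)
        x,y=int(ctr[0]*4),int(ctr[1]*4);cv2.imwrite(out,im[max(0,y-150):y+150,max(0,x-200):x+200])
    return e,len(P)
def normals(c,e,r=.027):
    "two candidate (normal, centre) in world of a circle of radius r seen as ellipse e"
    (cx,cy),(A,B),an=e;t=np.radians(an);a,b=A/2,B/2;Q=np.array([[np.cos(t),np.sin(t)],[-np.sin(t),np.cos(t)]])
    m=Q.T@np.diag([1/a**2,1/b**2])@Q;u=np.array([cx,cy])
    C=np.zeros((3,3));C[:2,:2]=m;C[:2,2]=C[2,:2]=-m@u;C[2,2]=u@m@u-1
    K=c['intrinsics'];C=K.T@C@K;w,V=np.linalg.eigh(C)
    if w[1]<0:w,V=np.linalg.eigh(-C)
    l3,l2,l1=w  # l3<0<l2<=l1
    res=[]
    for s in(1,-1):
        n=V@[s*np.sqrt((l1-l2)/(l1-l3)),0,np.sqrt((l2-l3)/(l1-l3))][::1] if 0 else s*np.sqrt((l1-l2)/(l1-l3))*V[:,2]+np.sqrt((l2-l3)/(l1-l3))*V[:,0]
        x=r*(s*np.sqrt(-l3*(l1-l2)/(l1*(l1-l3)) if 0 else 1)*0)
        if n[2]<0:n=-n       # away from camera
        nw=c['view'][:3,:3].T@n
        o,d=ray(c,(cx,cy));k=c['intrinsics'][0,0]*r/b
        res.append((nw.round(3),np.degrees(np.arctan2(-nw[2],nw[0])).round(1),(o+d*k).round(4)))
    return res
E
python3 - <<'E'
from h import *
for n,f,ctr,r in(('w','wrist3',(394,240),42),('t','top3',(220.5,258.2),13),('t1','top1',(231,263),12)):
    c=dict(np.load(f'pics/{f}.npz'));e,k=rim(c,ctr,r,out=f'pics/r_{n}.png');print(n,e,k)
    for x in normals(c,e):print(x)
cv2.imwrite('pics/r.png',np.hstack([cv2.imread(f'pics/r_{n}.png')[:300,:400] for n in('w','t')]))
E
```

```text
w ((393.68414306640625, 237.923095703125), (78.90472412109375, 84.97693634033203), 137.3697052001953) 66
(array([-0.127, -0.489, -0.863]), np.float64(98.4), array([0.5361, 0.233 , 0.1779]))
(array([ 0.463, -0.015, -0.886]), np.float64(62.4), array([0.5361, 0.233 , 0.1779]))
t ((219.3101806640625, 257.72601318359375), (22.719064712524414, 25.082706451416016), 109.09782409667969) 67
(array([ 0.458,  0.034, -0.888]), np.float64(62.7), array([0.5345, 0.2319, 0.182 ]))
(array([-0.271,  0.362, -0.892]), np.float64(106.9), array([0.5345, 0.2319, 0.182 ]))
t1 ((229.23887634277344, 263.3820495605469), (20.254823684692383, 23.609832763671875), 98.99224090576172) 63
(array([ 0.561,  0.08 , -0.824]), np.float64(55.7), array([0.5284, 0.2223, 0.1202]))
(array([-0.404,  0.26 , -0.877]), np.float64(114.7), array([0.5284, 0.2223, 0.1202]))
```

View pics/r.png

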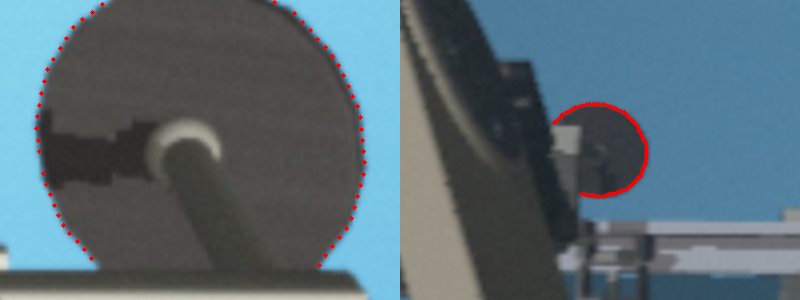

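Both views agree: the normal lies 62° below level (about 60° after allowing for cup thickness) and its y component is about 0. So I need to pitch about 15° up. I'll carry it to above the seal and look again.

```bash
cat >> h.py <<'E'
OFF=np.array([.0495,.001,-.125])
def tcp_for(sight,yaw,pitch):
    return np.array(sight)-(R.from_euler('z',yaw)*R.from_euler('y',-pitch)).apply(OFF)
E
python3 - <<'E'
from h import *
bot.servo_line([.489,.231,.36],None,.15)
yaw,p=.06,.26
T=tcp_for([.5445,-.277,.162],yaw,p);print(T)
bot.reach(T+[0,0.25,.08],ori(yaw,p))
bot.servo_line(T+[0,0,.08],ori(yaw,p),.2)
bot.dwell(.3)
for n in('top','scene','wrist'):snap(n,n+'4.png')
o=get_obs();print(o['time_s'],o['position'],o['wrist_force'],o['gripper_width'])
t=cv2.imread('pics/top4.png');s=cv2.imread('pics/scene4.png');w=cv2.imread('pics/wrist4.png')
f=lambda i,x,y,w,h:cv2.resize(i[y:y+h,x:x+w],(400,300),interpolation=cv2.INTER_CUBIC)
cv2.imwrite('pics/c4.png',np.vstack([np.hstack([f(t,380,150,160,120),f(s,180,140,120,90)]),np.hstack([f(w,0,0,640,480),f(w,200,80,320,240)])]))
E
```

```text
[ 0.4647325  -0.2827936   0.27007326]
11.0083 [ 0.46476508 -0.28263412  0.35012344] [-0.87276002 -0.24520773 -2.32599227] 0.015290448372674627
```

View pics/c4.png

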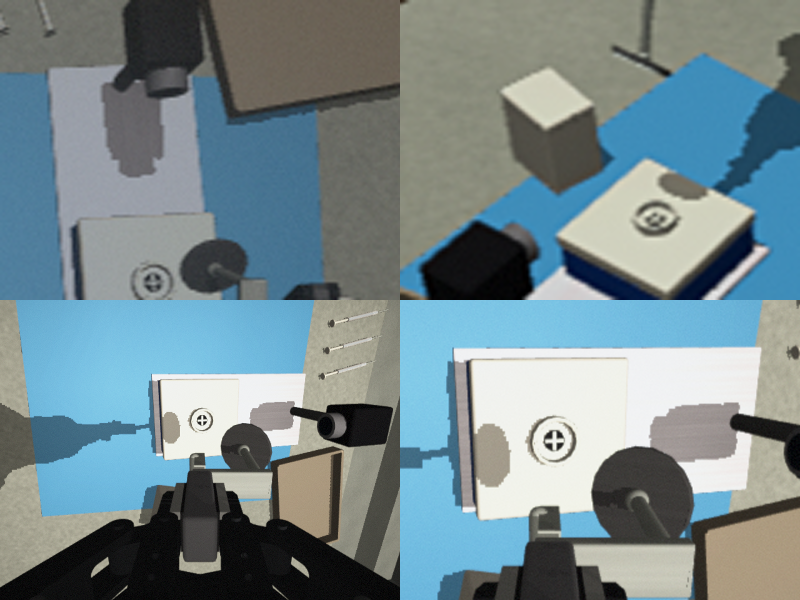

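Seal in the wrist view is at about (323,192), the lens front at about (528,203), and the mirror still sits squarely in the jaws. Next I'll refine the seal, the station yaw and the tilt.

```bash
python3 - <<'E'
from h import *
w=dict(np.load('pics/wrist4.npz'));t=dict(np.load('pics/top4.npz'))
W=lambda a,b:(200+(a-400)*.8,80+(b-300)*.8); T=lambda a,b:(380+a*.4,150+b*.4)
def blob(c,box,thr):  # collar outline by dark seal disc
    x,y,ww,h=box;g=cv2.cvtColor(c['frame'],cv2.COLOR_RGB2GRAY)[y:y+h,x:x+ww]
    m=(g<thr).astype(np.uint8);ys,xs=np.nonzero(m);return (xs.min()+xs.max())/2+x,(ys.min()+ys.max())/2+y
sw=blob(w,(312,182,24,22),90);print('seal w',sw,onz(w,sw,.062),'click',onz(w,W(554,440),.062))
print('seal t',onz(t,T(152,281),.062))
a=lambda p,q:print('ang',np.degrees(np.arctan2(*(q-p)[1::-1])).round(2),np.linalg.norm(q-p).round(3),p.round(3),q.round(3))
a(onz(w,W(468,358),.06),onz(w,W(627,358),.06))
a(onz(w,W(468,358),.06),onz(w,W(478,520),.06))
a(onz(w,W(455,348),.004),onz(w,W(760,348),.004))
a(onz(t,T(70,300),.004),onz(t,T(48,68),.004)); a(onz(t,T(80,220),.06),onz(t,T(215,213),.06))
print('lens w',onz(w,(531,202),.162),'t',onz(t,T(168,94),.162))
for f,ctr,r,th in(('wrist4',(394,238),42,60),):
    c=w;e,k=rim(c,ctr,r,th,out='pics/r4.png');print(e,k)
    for x in normals(c,e):print(x)
E
```

```text
seal w (np.float64(325.5), np.float64(194.0)) [ 0.54781668 -0.27966553  0.062     ] click [ 0.54515539 -0.27757906  0.062     ]
seal t [ 0.54546797 -0.27819984  0.062     ]
ang 3.26 0.133 [ 0.472 -0.215  0.06 ] [ 0.605 -0.207  0.06 ]
ang -85.48 0.133 [ 0.472 -0.215  0.06 ] [ 0.483 -0.348  0.06 ]
ang 3.52 0.308 [ 0.467 -0.208  0.004] [ 0.774 -0.189  0.004]
ang 4.86 0.244 [ 0.53  -0.21   0.004] [ 0.774 -0.189  0.004]
ang -85.94 0.133 [ 0.604 -0.209  0.06 ] [ 0.614 -0.342  0.06 ]
lens w [ 0.71821381 -0.26743292  0.162     ] t [ 0.7048057  -0.26883995  0.162     ]
((394.1820373535156, 239.38548278808594), (76.36778259277344, 81.4942626953125), 123.05267333984375) 22
(array([ 0.206, -0.508, -0.837]), np.float64(76.2), array([ 0.5466, -0.2804,  0.235 ]))
(array([ 0.606,  0.032, -0.795]), np.float64(52.7), array([ 0.5466, -0.2804,  0.235 ]))
```

```bash
python3 - <<'E'
from h import *
yaw,p=.068,.26
T=tcp_for([.5455,-.2782,.162],yaw,p)
bot.servo_line(T+[0,0,.04],ori(yaw,p),.1)
bot.servo_line(T,ori(yaw,p),.06);bot.dwell(.4)
for n in('top','scene','wrist'):snap(n,n+'5.png')
o=get_obs();print(o['time_s'],T,o['position'],o['wrist_force'],o['gripper_width'])
V=lambda c:dict(c,frame=np.stack([255-c['frame'].max(2)]*3,2))
import h
src=open('h.py').read()
for f,ctr,r,th in(('wrist5',(394,238),42,125),('wrist4',(394,238),42,125),('wrist3',(394,238),42,125)):
    c=dict(np.load(f'pics/{f}.npz'))
    # put brightness into the S channel: colour (v,0,0)->S=255 no; build HSV directly
    v=c['frame'].max(2);hsv=np.stack([v*0,v,v*0+255],2).astype(np.uint8);d=dict(c,frame=cv2.cvtColor(hsv,cv2.COLOR_HSV2RGB))
    e,k=rim(d,ctr,r,th,out=f'pics/r_{f}.png');print(f,np.round(e[0],1),np.round(e[1],1),k)
    for x in normals(c,e):print(x)
s=dict(np.load('pics/scene5.npz'));u=proj(s,np.array([.5455,-.2782,.162])).astype(int);print(u)
t=dict(np.load('pics/top5.npz'));ut=proj(t,np.array([.5455,-.2782,.162])).astype(int);print(ut)
f=lambda i,x,y,w,h:cv2.resize(i['frame'][y:y+h,x:x+w,::-1],(400,300),interpolation=cv2.INTER_CUBIC)
w=cv2.imread('pics/r_wrist5.png')[:300,:400]
cv2.imwrite('pics/c5.png',np.vstack([np.hstack([f(t,ut[0]-40,ut[1]-30,80,60),f(s,u[0]-40,u[1]-30,80,60)]),np.hstack([cv2.resize(w,(400,300)),f(s,u[0]-80,u[1]-60,160,120)])]))
E
```

```text
12.925 [ 0.4657814  -0.28463155  0.27007326] [ 0.4657803  -0.28464201  0.27012137] [ 1.06867102 -0.03917036 -2.03579107] 0.015308427718160409
wrist5 [393.6 237.9] [78.6 84.6] 59
(array([ 0.114, -0.47 , -0.875]), np.float64(82.6), array([ 0.5429, -0.2784,  0.1634]))
(array([ 0.685,  0.015, -0.729]), np.float64(46.8), array([ 0.5429, -0.2784,  0.1634]))
wrist4 [393.6 237.9] [78.9 84.4] 58
(array([ 0.117, -0.459, -0.881]), np.float64(82.4), array([ 0.5422, -0.277 ,  0.2429]))
(array([ 0.682, -0.004, -0.731]), np.float64(47.0), array([ 0.5422, -0.277 ,  0.2429]))
wrist3 [393.7 237.8] [78.6 84.3] 68
(array([-0.123, -0.48 , -0.869]), np.float64(98.1), array([0.5364, 0.2325, 0.1759]))
(array([ 0.461, -0.025, -0.887]), np.float64(62.6), array([0.5364, 0.2325, 0.1759]))
[253 180]
[453 257]
```

View pics/c5.png

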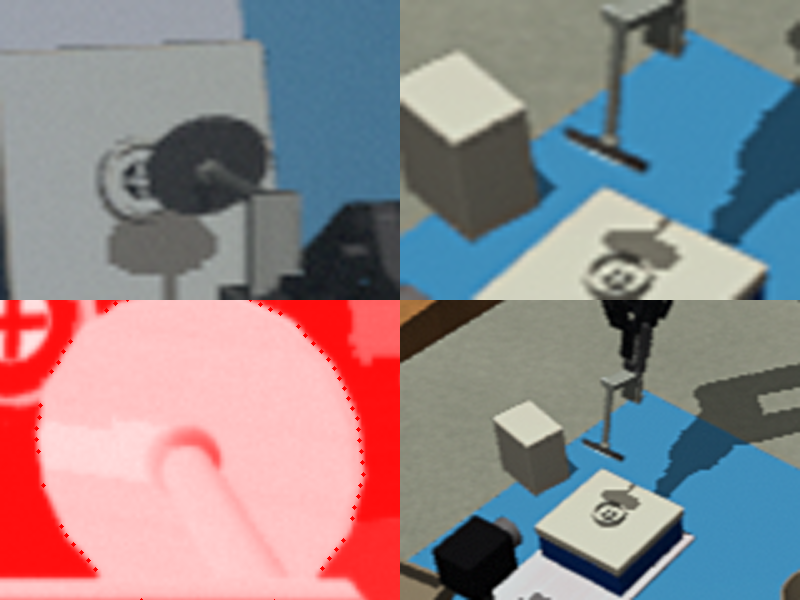

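The final checks agree. The wrist fit gives about 47° below level, or about 45° after the cup-thickness correction. The scene view shows the cup edge-on, as it should be at 45°. Its centre lies within about 5 mm of the target in all three views. Nothing is touching, so I'm handing in.

```bash
python3 -c "
from h import *
o=get_obs();print(o['time_s'],abs(o['joint_vel']).max(),o['gripper_width']);hand_in()"
```

```text
12.925 0.002239755424110408 0.015308427718160409
the job is handed in; nothing more can be done
```

I lifted the mirror straight up out of the catch with a 60 N grip and carried it over to the station. It is held there with the middle of its glass at about 100 mm above the seal, pitched 0.26 rad so that it faces about 45° down towards the camera. The job was handed in at 12.9 s of the 40 s limit, and no verdict was reported.

**Last checks:**
- **Tilt:** The wrist view gave 47° below level, which is about 45° once the cup's thickness is allowed for. The scene view showed the cup almost edge-on, as it should be at 45°.
- **Position:** Wrist and scene views put the middle of the face within about 2 to 4 mm of the target. The top view disagreed slightly: it showed about 4 to 5 mm even after allowing for seeing the back of the cup. That is still well inside the 15 mm limit.
- **Hold:** The jaws were steady at a 15 mm gap, the arm was at rest, and the wrist carried only the mirror's weight of about 2 N.
- **Clearance:** No contact showed in the pictures or the force readings. I did not re-measure the dish, bottle and wipes box at the end, but the path stayed well clear of them.

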